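Release specimens from a two-key feeder

TASK

Let the three mounted specimens out of the two-key feeder: press its two round keys down together with the fingertips, hold both fully down until all three specimens have rolled past the gate and lie still at the low end of the lane, then let both keys come back up. Do not touch the specimens, and leave everything else on the bench where it is.

Things in the scene. Friction and masses are not known exactly. Their poses are not given: they have to be found in the camera images.
- feeder: fixed feeder: plywood board 250 x 256 x 8 mm with an open aluminium lane along it and a round key on a grey pedestal on each side of the lane's middle. Origin at bench height midway between the keys, below the gate; x points up the lane (the low end is at -x), y towards the left key, z up. Nothing on it is higher than about 75 mm above the bench
- gate (a point): middle of the lane floor at the gate, 34 mm above the bench. The lane is 24 mm wide inside, slopes down to -x of the feeder by 0.08 rad and runs from feeder x = -0.12 (end stop) to +0.11; its walls are 20 mm above its floor. Each key carries one gate pin that stands 7 mm out of the floor here; either pin alone stops the specimens
- key_left_top (a point): centre of the top face of the left key (+y of the feeder) at rest, 72 mm above the bench, 35 mm from the lane's middle; the point does not sink with the key. Black round cap 28 mm in diameter: the two key tops cover 21 to 49 mm to either side of the middle, the lane and specimens between them only 16 mm. Key centres are 70 mm apart along feeder y
- key_right_top (a point): the same for the right key (-y side)
- key_left (a joint): travel of the left key: 0 up at rest, 0.010 m fully down on a rigid stop. A spring resists with about 2 N at first and 5 N fully down, and lifts it again when let go. Its gate pin sinks with it: the gate is open only while both keys are at least 8 mm down, and the specimens then roll out by themselves, all three within about 2 seconds
- key_right (a joint): the same for the right key
- specimen_a_center (a point): round mounted metallography specimen standing on its edge in the sloped lane of the feeder, pale, 30 mm diameter, 19 mm thick; the point is its centre, on its axis. It starts first in the row, just above the gate (feeder x about +0.015)
- specimen_b_center (a point): round mounted metallography specimen standing on its edge in the sloped lane of the feeder, dark brown, 32 mm diameter, 21 mm thick; the point is its centre, on its axis. It starts second in the row (feeder x about +0.047)
- specimen_c_center (a point): round mounted metallography specimen standing on its edge in the sloped lane of the feeder, dark green, 30 mm diameter, 21 mm thick; the point is its centre, on its axis. It starts last in the row (feeder x about +0.079); all three rest against one another. When all three have come down, the last one lies at feeder x about -0.04
- tweezers: steel tweezers 132 mm long lying on the board; not part of the job, to be left alone; origin at the centre of its underside
- spare_puck: spare black specimen, 30 mm diameter, 17 mm high, lying flat on the board; not part of the job, to be left alone; origin at the centre of its underside
- loupe: black eyepiece loupe, 39 mm diameter, 24 mm high, standing on the board; not part of the job, to be left alone; origin at the centre of its underside
Mind the look-alikes: they are no part of the job. Leave any blue look-alike of the part that bears specimen_b_center alone.

How it is judged (in metres and radians):
On the way, in this order (a step that is already met when the one before it is completed fails the run):
1. both keys are held down at the same time by the fingers (value of joint each of key_left, key_right above 0.0075 m and contact force between the fingers and key_left above 0.5 N and contact force between the fingers and key_right above 0.5 N), for 0.1 s.
2. all three specimens lie still below the gate while both keys are still held down (x of specimen_a_center in the frame of feeder between -0.125 and -0.025 m and y of specimen_a_center in the frame of feeder between -0.012 and 0.012 m and z of each of specimen_a_center, specimen_b_center, specimen_c_center in the frame of feeder below 0.06 m and x of specimen_b_center in the frame of feeder between -0.125 and -0.025 m and y of specimen_b_center in the frame of feeder between -0.012 and 0.012 m and x of specimen_c_center in the frame of feeder between -0.125 and -0.025 m and y of specimen_c_center in the frame of feeder between -0.012 and 0.012 m and value of joint each of key_left, key_right above 0.0065 m and linear speed of each of specimen_a, specimen_b, specimen_c below 0.03 m/s), for 0.2 s.
At the end, for the whole second after the job is handed in: All three specimens lie still in the lower lane (centres between 25 and 125 mm on the low side of the gate, within 12 mm of the lane's middle), and both keys are up (less than 2 mm down) (x of specimen_a_center in the frame of feeder between -0.125 and -0.025 m and y of specimen_a_center in the frame of feeder between -0.012 and 0.012 m and z of each of specimen_a_center, specimen_b_center, specimen_c_center in the frame of feeder below 0.06 m and x of specimen_b_center in the frame of feeder between -0.125 and -0.025 m and y of specimen_b_center in the frame of feeder between -0.012 and 0.012 m and x of specimen_c_center in the frame of feeder between -0.125 and -0.025 m and y of specimen_c_center in the frame of feeder between -0.012 and 0.012 m and value of joint each of key_left, key_right below 0.002 m and linear speed of each of specimen_a, specimen_b, specimen_c below 0.03 m/s); the robot touches nothing.
It fails at once if one key pressed down while the other is still up ((value of joint key_left above 0.007 m and value of joint key_right below 0.0015 m and contact force between any of the arm, the fingers and key_left above 0.5 N) or (value of joint key_right above 0.007 m and value of joint key_left below 0.0015 m and contact force between any of the arm, the fingers and key_right above 0.5 N)).
It fails at once if a specimen touched by the robot (contact force between any of the arm, the fingers and specimen_a above 0.3 N or contact force between any of the arm, the fingers and specimen_b above 0.3 N or contact force between any of the arm, the fingers and specimen_c above 0.3 N).
It fails at once if a specimen lifted out of the lane (z of any of specimen_a_center, specimen_b_center, specimen_c_center in the frame of feeder above 0.085 m).
It fails at once if another thing on the bench displaced by more than 20 mm (distance of any of tweezers, spare_puck, loupe from where it was at the start of the episode above 0.02 m).
It also fails if it takes over 29 s, if anything falls off the work surface, if the arm or the gripper's body presses on something with over 40 N, if the wrist force passes 120 N, or if a joint passes its speed limit or range.

ROBOT

A 6-joint arm with a two-finger parallel gripper is mounted at the origin on a cart in front of the work surface, level with it; the furniture and walls round the work are solid. World frame = base frame: x ahead of the robot, y to its left, z up, the work surface at z = 0. Lengths are in m, angles in degrees, forces in N, time in s.
With the tool pointing down it reaches from about 0.375 to 0.9 m from the base axis. Payload 3.1 kg.
Tool frame: the origin (TCP) lies at the very end of the fingers, on their centre line; the grasp point (between the pads) lies 19 mm behind it; x points along the fingers, z is the direction in which the jaws open and shut, and the axes are right-handed (so a half turn about x gives the same grasp; the last joint's range is limited). The gripper opens to 87 mm and grips with 3 to 60 N. Pads are 19 mm wide; open, the fingers measure 117 mm over their backs; the gripper's body (75 mm by 190 mm) begins 51 mm behind the grasp point.
Start: joints at [-77.149, 30.224, 82.088, -0, 67.689, -10.227], TCP at [0.245, -0.575, 0.2] pointing down, gripper open.
Joint ranges: [-176.69, 176.69], [-43.24, 126.21], [12.49, 139.97], [-82, 262], [0, 151.66], [-163.58, 163.58]. Speed limits (degrees/s): [159.86, 159.86, 180, 180, 180, 180].

INTERFACE

Orientations are given as a 3x3 rotation matrix whose columns are the frame's x, y, z axes.
In Python, from rig import bot gives the robot as it stands.
- The arm moves only by the tool send_rows, never from a script. Its arguments are lists of equal length, an entry for each row: "fingers": the opening, from 0 (shut) to 1 (fully open); "dp": the shift along the world's x, y, z in mm, a list of three; "turn": the turn, a rotation vector about the world's x, y, z in rad, a list of three. In form: {"fingers": [fingers, ...], "dp": [[tx, ty, tz], ...], "turn": [[rx, ry, rz], ...]}. A call has 1 to 10 rows; each row is the pose to reach, as a shift and turn from the pose measured when the call began; what a row does not reach only later rows make up. A row lasts 1/12 s, in which the tool goes at most 41.7 mm and 7.16 degrees, less where a joint would pass 70% of its speed; a pose out of reach is approached as far as the arm can. A call with a gripper value outside its range is refused whole. The fingers move at their own pace and stop on an object; the grip force is fixed at half the most. Time passes only in rows, so rows that repeat a pose let the fingers close. It gives the time, the measured TCP pose, the force and the opening at its end, in the units of the state.
- bot.read_state(): the state, without advancing time (a new reading comes with each control period).
- bot.capture(name): name is "scene" or "top"; returns a dict with "img" (400x640x3 uint8, blue, green, red), "z_map" (400x640 float32, m along the optical axis (not along the pixel's ray), 0 where there is no reading), "mtx" (3x3 intrinsics, pixels), "origin" and "orientation" of the camera in the world. Camera axes: x right, y up, looking along -z (the intrinsics and any distortion apply to the point x, -y, -z); pixel columns grow to the right and rows downward; lengths in m; the calibration is good to about 2 mm. A picture is of the moment at which its call begins.
- bot.hand_in(): hands the job in, once; it reports no verdict.
The state is a dict: "time_s": time; "joint_positions": joint angles; "qvel": joint speeds; "tau": joint torques, N m; "position": TCP position; "tcp_rot": TCP orientation; "force": force on the tool from outside, world axes, zero at the start; "moment": the same for the moment, N m; "opening": opening from 0.0 (shut) to 1.0 (fully open).
Only numpy, scipy, OpenCV 4.12 (cv2) and the standard library are available. Lean on these libraries where they do the work, as an engineer would, in place of code of your own. Each camera call takes 0.05 s, during which the arm holds its last target.

## Working session

There is one attempt and no reset: what is moved stays moved. The work goes in short steps, Python scripts to look and compute and a tool call to move; the robot and the scene stay as the last step left them, time stands still between calls to the robot, and variables do not carry over. Pictures are saved under pics/ and viewed, and the job is handed in when it is done.

Besides the shell and the picture viewer there is one more tool, called after "Call:" as a command line: name --argument value ..., lists and objects as JSON in quotes. send_rows: Moves the arm, as the interface text tells. Its arguments: {"type":"object","properties":{"fingers":{"type":"array","items":{"type":"number"}},"dp":{"type":"array","items":{"type":"array","items":{"type":"number"}}},"turn":{"type":"array","items":{"type":"array","items":{"type":"number"}}}},"required":["fingers","dp","turn"]}

```bash
mkdir -p pics
python3 - <<'E'
from rig import bot
import cv2,pickle
for n in("scene","top"):
    c=bot.capture(n);cv2.imwrite(f"pics/{n}0.png",c["img"]);pickle.dump(c,open(f"{n}0.pkl","wb"))
    print(n,c["origin"],c["orientation"],c["mtx"])
s=bot.read_state();print(s)
E
```

```text
scene [0.04476848 0.52098212 0.57619969] [[-0.7766091   0.35573567 -0.51993312]
 [-0.62989343 -0.45237021  0.63134418]
 [-0.01061061  0.81781008  0.57539038]] [[474.65115247   0.         318.84555067]
 [  0.         474.65115247 195.11508669]
 [  0.           0.           1.        ]]
top [ 0.39604461 -0.04165268  0.90932752] [[-0.01022215  0.99275703 -0.11970374]
 [-0.99992469 -0.00933533  0.00796693]
 [ 0.00679175  0.11977616  0.99277769]] [[411.01979109   0.         318.21154779]
 [  0.         411.01979109 200.87519718]
 [  0.           0.           1.        ]]
{'time_s': 0.1, 'joint_positions': array([-7.71485070e+01,  3.02727009e+01,  8.21493026e+01, -1.31613590e-03,
        6.76894878e+01, -1.02266782e+01]), 'qvel': array([ 0.04378728,  0.04844417, -0.16732403,  0.03733487, -0.10047794,
        0.02599801]), 'tau': array([ 1.20632872e-04, -4.40986454e+01, -1.77149910e+01,  6.35225535e-02,
        5.33709757e-02, -4.48651429e-05]), 'position': array([ 0.24485883, -0.57427076,  0.19867817]), 'tcp_rot': array([[-4.53532715e-04,  9.19967552e-01,  3.91994257e-01],
       [ 1.89241647e-03,  3.91994385e-01, -9.19965663e-01],
       [-9.99998107e-01,  3.24581864e-04, -1.91874403e-03]]), 'force': array([ 0.13201115, -0.34384465, -0.26906323]), 'moment': array([ 0.04493142, -0.04361754, -0.04384079]), 'opening': 1.0014721571419212}
```

View pics/scene0.png

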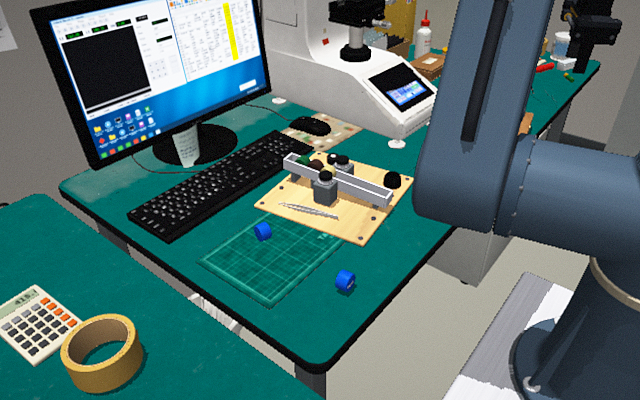

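View pics/top0.png

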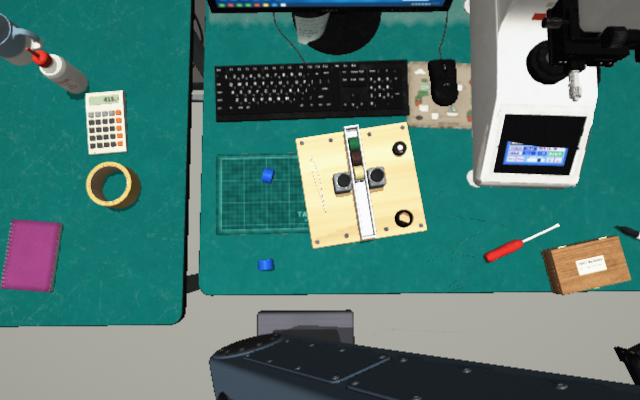

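The feeder is in the top view with keys near (344,182) and (376,177). Two blue look-alikes are on the mat at (268,176) and (265,265), off the feeder and not involved. I'll enlarge the feeder.

Run:
```python
import cv2,pickle
c=pickle.load(open("top0.pkl","rb"))["img"]
cv2.imwrite("pics/topc.png",cv2.resize(c[115:255,285:435],None,fx=5,fy=4.2857142*1.0 if 0 else 5,interpolation=cv2.INTER_CUBIC)[:600] if 0 else cv2.resize(c[118:218,300:420],None,fx=6,fy=6,interpolation=cv2.INTER_CUBIC))
s=pickle.load(open("scene0.pkl","rb"))["img"]
cv2.imwrite("pics/scenec.png",cv2.resize(s[145:245,255:415],None,fx=5,fy=5,interpolation=cv2.INTER_CUBIC))
```

```text
(no output)
```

View pics/topc.png

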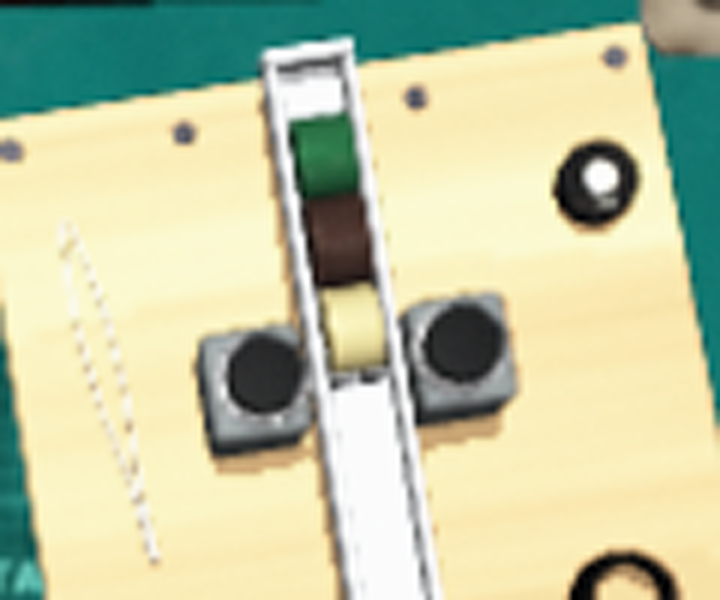

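View pics/scenec.png

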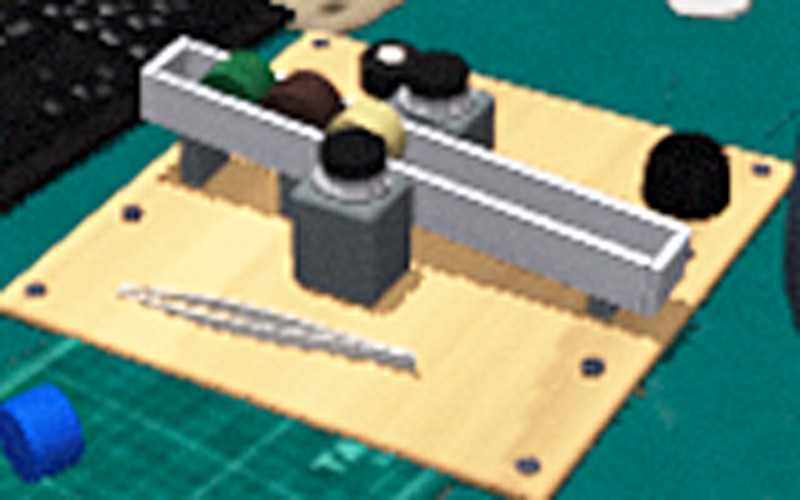

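```bash
cat > h.py <<'E'
import numpy as np
def ray(c,u,v,z):
    K=c["mtx"];d=np.array([(u-K[0,2])/K[0,0],-(v-K[1,2])/K[1,1],-1]);d=c["orientation"]@d
    return c["origin"]+d*(z-c["origin"][2])/d[2]
def cloud(c):
    K=c["mtx"];v,u=np.mgrid[:400,:640];Z=c["z_map"]
    p=np.stack([(u-K[0,2])/K[0,0]*Z,-(v-K[1,2])/K[1,1]*Z,-Z],-1)
    return p@c["orientation"].T+c["origin"]
E
python3 - <<'E'
from h import *
import pickle
np.set_printoptions(precision=4,suppress=True)
t=pickle.load(open("top0.pkl","rb"));s=pickle.load(open("scene0.pkl","rb"))
P=cloud(t);Q=cloud(s)
f=lambda c,n,u,v,o,k,z:ray(c,(u+.5)/k-.5+o[0],(v+.5)/k-.5+o[1],z)
def duo(L,R):
    d=L-R;print(L,R,(L+R)/2,np.linalg.norm(d),np.degrees(np.arctan2(-d[0],d[1])))
duo(f(t,0,265,373,(300,118),6,.072),f(t,0,463,343,(300,118),6,.072))
duo(f(s,0,352,152,(255,145),5,.072),f(s,0,440,74,(255,145),5,.072))
print("depth",P[180,344],P[175,377],Q[175,325],Q[159,343])
# lane direction: lane top end & lower wall mid
# high things near path
m=(P[...,2]>.1)&(P[...,0]<.75)&(P[...,1]<.15)&(t["z_map"]>0)&(P[...,0]>.2)
print("high pts nearest",P[m][:,1].max(),P[m][:,0].min())
for y0 in np.arange(-.6,.15,.05):
    mm=m&(P[...,1]>=y0)&(P[...,1]<y0+.05)
    if mm.any(): print(round(y0,2),P[mm][:,0].min(),P[mm][:,2].max())
E
```

```text
[ 0.5405 -0.1016  0.072 ] [ 0.5503 -0.1701  0.072 ] [ 0.5454 -0.1358  0.072 ] 0.06922749682286862 8.196902601460083
[ 0.5341 -0.093   0.072 ] [ 0.5425 -0.1621  0.072 ] [ 0.5383 -0.1276  0.072 ] 0.06959473685584898 6.957014994209688
depth [ 0.54   -0.1021  0.0713] [ 0.5497 -0.1706  0.0723] [ 0.536  -0.0954  0.07  ] [ 0.5471 -0.1698  0.0677]
high pts nearest 0.11430367069911099 0.2004014689867339
-0.6 0.5573856003403862 0.2814861247442575
-0.55 0.21542705714990396 0.30554655646033
-0.5 0.20195046893587393 0.42558819833444594
-0.45 0.5666697404047791 0.46784982283915094
-0.4 0.5667172822568083 0.4696802781049734
-0.25 0.31534975598411247 0.6915841157973914
-0.2 0.30414147265324226 0.6880017979980769
-0.15 0.29297812867051254 0.6507218144965845
-0.1 0.28028450600244276 0.6164468048191201
-0.05 0.25170264863789177 0.5695739278414835
0.0 0.2211289062276885 0.48865800625588496
0.05 0.2004014689867339 0.40385292451791266
0.1 0.20180253072653592 0.31737691560332004
```

Run:
```python
from h import *
import pickle,cv2
np.set_printoptions(precision=4,suppress=True)
t=pickle.load(open("top0.pkl","rb"));s=pickle.load(open("scene0.pkl","rb"))
for n,c,g in(("top",t,[(344,180),(377,175)]),("scene",s,[(325,174),(343,159)])):
    P=cloud(c);I=c["img"].max(2)
    r=[]
    for u,v in g:
        m=((I<60)&(P[...,2]>.064)&(P[...,2]<.08)).astype(np.uint8)
        m[:, :u-9]=0;m[:,u+10:]=0;m[:v-9]=0;m[v+10:]=0
        k=cv2.connectedComponents(m)[1];m=k==k[v,u] if k[v,u] else m>0
        vv,uu=np.nonzero(m);X=P[m]
        cc=(X[:,:2].min(0)+X[:,:2].max(0))/2
        print(n,m.sum(),uu.min(),uu.max(),vv.min(),vv.max(),"med",X.mean(0),"mid",cc,np.ptp(X[:,:2],axis=0),"uv",ray(c,uu.mean(),vv.mean(),.071)); r.append(X.mean(0))
    d=r[0]-r[1];print((r[0]+r[1])/2,np.linalg.norm(d),np.degrees(np.arctan2(-d[0],d[1])))
# board edges from plywood in top
P=cloud(t);hsv=cv2.cvtColor(t["img"],cv2.COLOR_BGR2HSV)
m=((hsv[...,0]>10)&(hsv[...,0]<28)&(hsv[...,1]>50)&(hsv[...,2]>150)).astype(np.uint8)
m[:,:285]=0;m[:,435:]=0;m[:110]=0;m[255:]=0
m=cv2.morphologyEx(m,cv2.MORPH_CLOSE,np.ones((5,5)))
v,u=np.nonzero(m);w=np.array([ray(t,a,b,.008)[:2] for a,b in zip(u,v)],np.float32)
print(cv2.minAreaRect(w))
```

```text
top 119 338 349 174 186 med [ 0.5396 -0.101   0.0724] mid [ 0.5401 -0.1012] [0.0243 0.0232] uv [ 0.5398 -0.1011  0.071 ]
top 120 371 382 169 181 med [ 0.5501 -0.1698  0.0725] mid [ 0.5503 -0.1695] [0.0243 0.0232] uv [ 0.5504 -0.1701  0.071 ]
[ 0.5448 -0.1354  0.0724] 0.06968069652308621 8.708861274424597
scene 107 319 331 171 180 med [ 0.5364 -0.0961  0.0689] mid [ 0.5374 -0.0974] [0.0255 0.0274] uv [ 0.5343 -0.0935  0.071 ]
scene 96 335 348 155 163 med [ 0.5478 -0.1656  0.0687] mid [ 0.5484 -0.1676] [0.0275 0.0299] uv [ 0.5455 -0.1625  0.071 ]
[ 0.5421 -0.1309  0.0688] 0.07044231401098203 9.278554384655898
((0.559520423412323, -0.17358897626399994), (0.27384111285209656, 0.3228783905506134), 8.489843368530273)
```

Call:
send_rows --fingers '[0.67,0.67,0.67,0.67,0.67,0.67,0.67,0.67,0.67,0.67]' --dp '[[10,15,10],[30,44,20],[54,80,20],[78,115,20],[102,150,20],[126,185,20],[150,220,10],[174,255,0],[198,290,0],[222,325,0]]' --turn '[[0,0,0],[0,0,-0.03],[0,0,-0.06],[0,0,-0.09],[0,0,-0.12],[0,0,-0.15],[0,0,-0.18],[0,0,-0.21],[0,0,-0.24],[0,0,-0.253]]'

```text
time_s: 0.93
position: [0.4618, -0.2535, 0.1983]
tcp_rot: [[-0.001, 0.989, 0.148], [0.004, 0.148, -0.989], [-1.0, -0.001, -0.004]]
force: [0.8, -0.2, 0.5]
opening: 0.666
```

Call:
send_rows --fingers '[0.67,0.67,0.67,0.67,0.67,0.67,0.67,0.67,0.67]' --dp '[[22,31,0],[42,60,0],[62,88,-15],[75,107,-35],[83,118,-55],[83,118,-75],[83,118,-88],[83,118,-88],[83,118,-88]]' --turn '[[0,0,0],[0,0,0],[0,0,0],[0,0,0],[0,0,0],[0,0,0],[0,0,0],[0,0,0],[0,0,0]]'

```text
time_s: 1.68
position: [0.5442, -0.1345, 0.11]
tcp_rot: [[-0.003, 0.989, 0.148], [0.005, 0.148, -0.989], [-1.0, -0.002, -0.005]]
force: [0.4, 0.3, -0.5]
opening: 0.675
```

Run:
```python
from rig import bot
import cv2,pickle
s=bot.capture("scene");pickle.dump(s,open("scene1.pkl","wb"))
cv2.imwrite("pics/scene1.png",cv2.resize(s["img"][100:250,235:435],None,fx=4,fy=4,interpolation=cv2.INTER_CUBIC))
t=bot.capture("top")["img"]
cv2.imwrite("pics/top1.png",cv2.resize(t[118:218,300:420],None,fx=5,fy=5,interpolation=cv2.INTER_CUBIC))
r=bot.read_state();print(r["position"],r["tcp_rot"],r["time_s"],r["force"])
```

```text
[ 0.54543255 -0.13566361  0.11136554] [[ 2.61184252e-04  9.89012254e-01  1.47833326e-01]
 [ 2.96039532e-03  1.47831919e-01 -9.89008069e-01]
 [-9.99995584e-01  6.95958419e-04 -2.88925588e-03]] 1.7833 [ 0.11611659 -0.81737584 -0.18300073]
```

View pics/scene1.png

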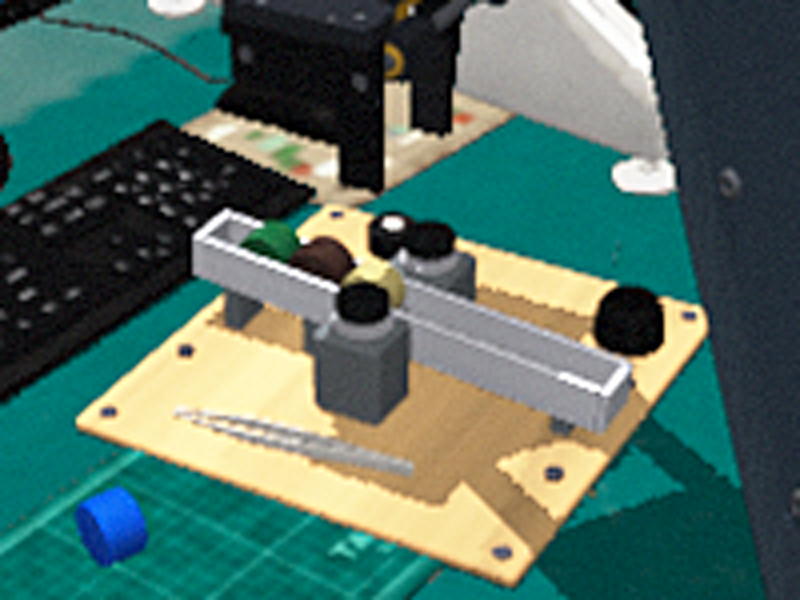

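View pics/top1.png

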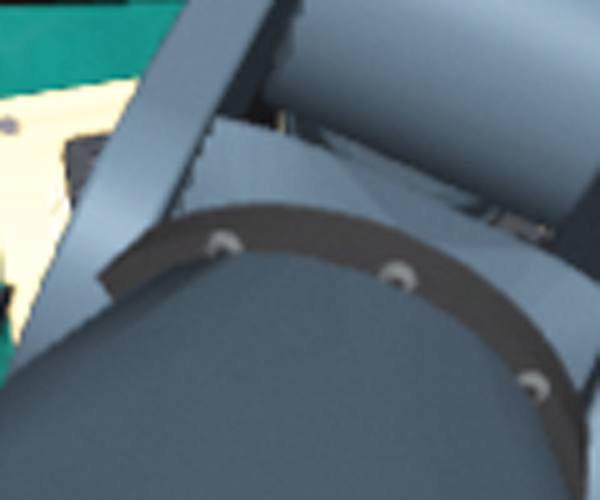

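Run:
```python
from h import *
import pickle
np.set_printoptions(precision=4,suppress=True)
s=pickle.load(open("scene1.pkl","rb"));K=s["mtx"]
def pj(p):
    q=s["orientation"].T@(np.array(p)-s["origin"]);return np.array([K[0,2]+K[0,0]*q[0]/-q[2],K[1,2]-K[1,1]*q[1]/-q[2],-q[2]])
crop=lambda p:((pj(p)[:2]-[235,100])*4+1.5, pj(p)[2])
m=np.array([.5454,-.1357,.1114]);l=np.array([-.148,.989,0])
f=np.array([.989,.148,0])
for a in(29,37,44):
  for b in (-9.5,9.5): print("finger",a,b,crop(m+l*a/1000+f*b/1000))
print("keyL",crop([.5398,-.1011,.072]),"keyR",crop([.5504,-.1701,.072]))
P=cloud(s)
for v in range(138,174,2): print(v,P[v,325],s["img"][v,325])
```

```text
finger 29 -9.5 (array([384.9187, 220.9901]), np.float64(0.917992111949568))
finger 29 9.5 (array([350.9508, 211.2822]), np.float64(0.925986835313081))
finger 37 -9.5 (array([376.7567, 228.3247]), np.float64(0.9123813160129488))
finger 37 9.5 (array([342.6527, 218.4939]), np.float64(0.920376039376462))
finger 44 -9.5 (array([369.5322, 234.8168]), np.float64(0.9074718695684072))
finger 44 9.5 (array([335.3084, 224.8766]), np.float64(0.9154665929319202))
keyL (array([362.6265, 290.7455]), np.float64(0.9402428557530749)) keyR (array([428.9608, 228.1314]), np.float64(0.9893168949857418))
138 [ 0.5359 -0.0957  0.1522] [15 22 15]
140 [ 0.536  -0.0958  0.1479] [0 4 0]
142 [ 0.5351 -0.0946  0.1445] [14 11 15]
144 [ 0.5365 -0.0963  0.139 ] [11 13 18]
146 [ 0.5368 -0.0967  0.1344] [0 0 0]
148 [ 0.6823 -0.2793 -0.0019] [160 195 215]
150 [ 0.6734 -0.2682  0.0006] [ 87 116 146]
152 [ 0.6718 -0.2661 -0.0035] [123 137  62]
154 [ 0.6544 -0.2443  0.0071] [169 242 255]
156 [ 0.6499 -0.2386  0.0059] [172 242 255]
158 [ 0.6433 -0.2303  0.0067] [171 247 255]
160 [ 0.6407 -0.227   0.0038] [187 250 255]
162 [ 0.6318 -0.2158  0.007 ] [186 250 255]
164 [ 0.6275 -0.2104  0.0058] [214 252 255]
166 [ 0.5668 -0.1341  0.0604] [166 226 237]
168 [ 0.559  -0.1243  0.0633] [164 241 251]
170 [ 0.5561 -0.1207  0.0614] [49 70 76]
172 [ 0.5431 -0.1043  0.0699] [16 12 13]
```

Call:
send_rows --fingers '[0.7,0.7,0.7,0.7,0.7]' --dp '[[0,0,-8],[0,0,-16],[0,0,-23],[0,0,-23],[0,0,-23]]' --turn '[[0,0,0],[0,0,0],[0,0,0],[0,0,0],[0,0,0]]'

```text
time_s: 2.2
position: [0.5448, -0.1356, 0.0877]
tcp_rot: [[-0.001, 0.989, 0.147], [0.004, 0.147, -0.989], [-1.0, -0.001, -0.004]]
force: [-0.0, 0.1, -0.5]
opening: 0.697
```

```bash
cat > look.py <<'E'
from rig import bot
import cv2,pickle,sys
from h import *
np.set_printoptions(precision=4,suppress=True)
s=bot.capture("scene");pickle.dump(s,open(f"scene{sys.argv[1]}.pkl","wb"))
cv2.imwrite(f"pics/scene{sys.argv[1]}.png",cv2.resize(s["img"][130:210,280:400],None,fx=6,fy=6,interpolation=cv2.INTER_CUBIC))
r=bot.read_state();print(r["position"],r["tcp_rot"][:,0],r["time_s"],r["force"],r["moment"],r["opening"])
E
python3 look.py 2
python3 - <<'E'
from h import *
import pickle
np.set_printoptions(precision=4,suppress=True)
s=pickle.load(open("scene2.pkl","rb"));P=cloud(s)
for v in range(150,174,1): print(v,P[v,325],s["img"][v,325])
E
```

```text
[ 0.5452 -0.1357  0.088 ] [-0.0004  0.0033 -1.    ] 2.25 [0.3721 0.628  0.5337] [ 0.0402  0.0912 -0.0055] 0.7006013659407856
150 [ 0.535  -0.0944  0.1274] [10  6  8]
151 [ 0.536  -0.0957  0.1242] [6 9 4]
152 [ 0.5367 -0.0966  0.1214] [2 0 1]
153 [ 0.5369 -0.0967  0.1191] [13 15 12]
154 [ 0.5376 -0.0976  0.1162] [11  1 10]
155 [ 0.5362 -0.0958  0.1153] [8 0 0]
156 [ 0.5354 -0.0949  0.1138] [0 0 0]
157 [ 0.5365 -0.0963  0.1105] [ 98 150 191]
158 [ 0.6444 -0.2317  0.0056] [177 255 255]
159 [ 0.6426 -0.2293  0.0047] [188 255 255]
160 [ 0.6398 -0.2259  0.0046] [186 250 255]
161 [ 0.6377 -0.2232  0.0039] [186 251 255]
162 [ 0.6332 -0.2175  0.0056] [189 251 255]
163 [ 0.6286 -0.2118  0.0073] [187 249 255]
164 [ 0.6242 -0.2062  0.009 ] [208 251 255]
165 [ 0.6259 -0.2084  0.0046] [220 244 254]
166 [ 0.5661 -0.1332  0.0611] [163 223 236]
167 [ 0.562  -0.1282  0.0627] [177 247 254]
168 [ 0.5598 -0.1254  0.0625] [172 246 255]
169 [ 0.5581 -0.1232  0.0618] [113 174 189]
170 [ 0.5575 -0.1225  0.06  ] [46 66 76]
171 [ 0.5462 -0.1082  0.069 ] [4 0 0]
172 [ 0.5439 -0.1053  0.069 ] [ 9 11 14]
173 [ 0.5411 -0.1019  0.0695] [8 8 9]
```

View pics/scene2.png

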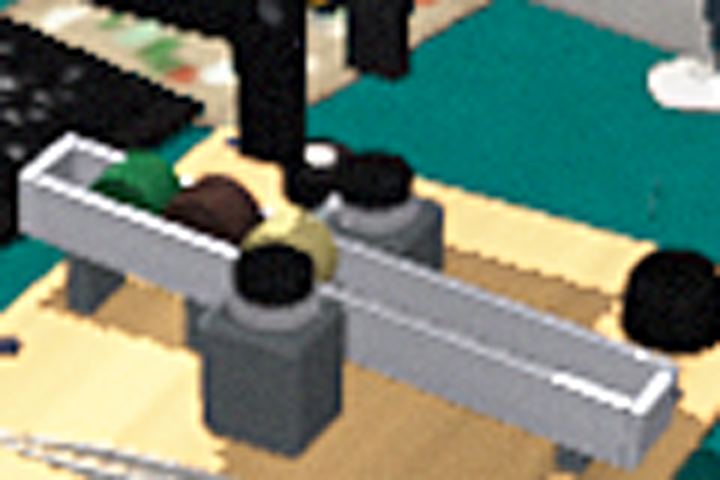

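Call:
send_rows --fingers '[0.7,0.7,0.7,0.7,0.7]' --dp '[[0,0,-5],[0,0,-10],[0,0,-15],[0,0,-18],[0,0,-18]]' --turn '[[0,0,0],[0,0,0],[0,0,0],[0,0,0],[0,0,0]]'

```text
time_s: 2.67
position: [0.5445, -0.1354, 0.0691]
tcp_rot: [[-0.002, 0.989, 0.148], [0.004, 0.148, -0.989], [-1.0, -0.002, -0.004]]
force: [0.3, -0.3, -0.1]
opening: 0.699
```

```bash
python3 look.py 3
```

```text
[ 0.5448 -0.1355  0.0695] [-0.0015  0.0038 -1.    ] 2.7167 [ 0.2856  0.155  -0.3091] [ 0.0444 -0.0056 -0.0293] 0.6997481939249846
```

View pics/scene3.png

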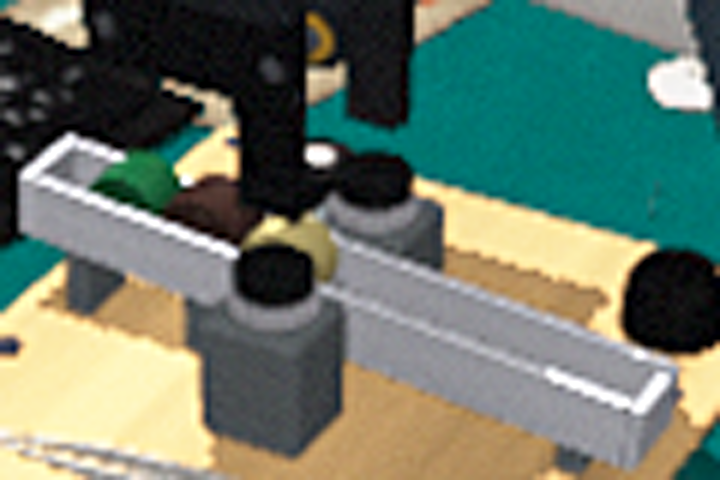

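Call:
send_rows --fingers '[0.7,0.7,0.7,0.7,0.7]' --dp '[[0,0,-4],[0,0,-8],[0,0,-12],[0,0,-12],[0,0,-12]]' --turn '[[0,0,0],[0,0,0],[0,0,0],[0,0,0],[0,0,0]]'

```text
time_s: 3.13
position: [0.5445, -0.1354, 0.0571]
tcp_rot: [[-0.002, 0.989, 0.148], [0.004, 0.148, -0.989], [-1.0, -0.002, -0.004]]
force: [-0.1, -0.0, 0.1]
opening: 0.703
```

```bash
python3 look.py 4
```

```text
[ 0.5447 -0.1354  0.0573] [-0.0018  0.004  -1.    ] 3.1833 [-0.1959 -0.6691  0.4669] [-0.0266  0.003  -0.0348] 0.6988201872894177
```

View pics/scene4.png

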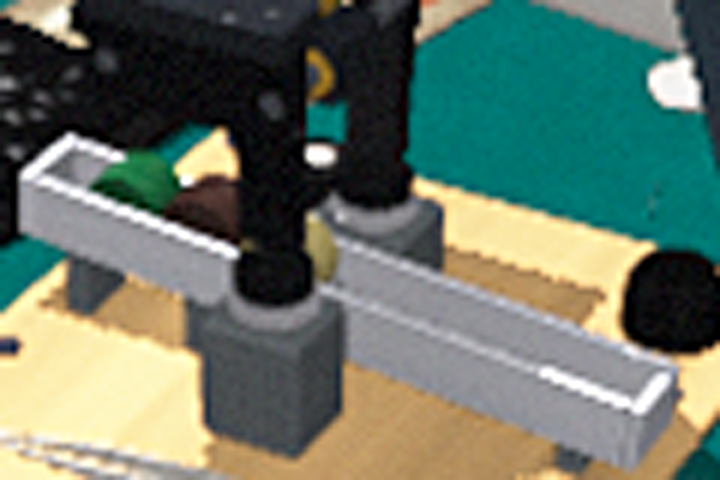

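Call:
send_rows --fingers '[0.7,0.7,0.7,0.7]' --dp '[[0,0,-2],[0,0,-4],[0,0,-6],[0,0,-6]]' --turn '[[0,0,0],[0,0,0],[0,0,0],[0,0,0]]'

```text
time_s: 3.52
position: [0.5445, -0.1354, 0.0509]
tcp_rot: [[-0.002, 0.989, 0.148], [0.004, 0.148, -0.989], [-1.0, -0.002, -0.005]]
force: [0.1, -0.2, -1.1]
opening: 0.703
```

Call:
send_rows --fingers '[0.7,0.7,0.7,0.7]' --dp '[[0,0,-1.5],[0,0,-3],[0,0,-4],[0,0,-4]]' --turn '[[0,0,0],[0,0,0],[0,0,0],[0,0,0]]'

```text
time_s: 3.85
position: [0.5447, -0.1354, 0.0472]
tcp_rot: [[-0.002, 0.989, 0.148], [0.004, 0.148, -0.989], [-1.0, -0.001, -0.004]]
force: [-0.9, -0.0, 4.6]
opening: 0.699
```

```bash
python3 look.py 5
```

```text
[ 0.5447 -0.1354  0.0473] [-0.0019  0.004  -1.    ] 3.9 [-0.5242  0.6117  4.9277] [0.0763 0.1123 0.0104] 0.6978476561558833
```

View pics/scene5.png

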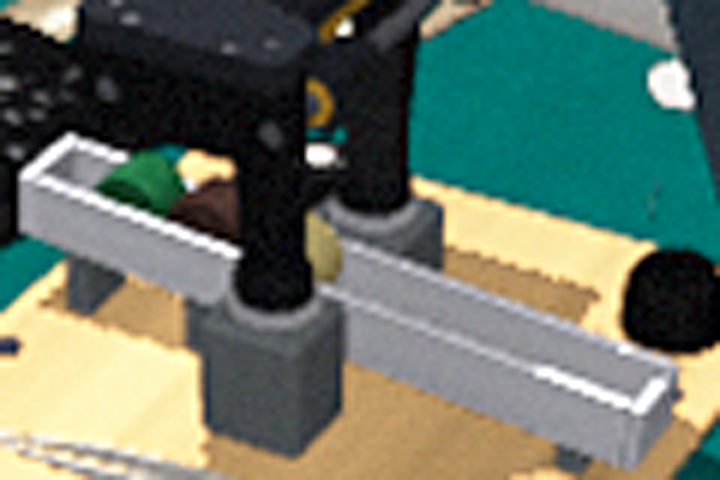

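Call:
send_rows --fingers '[0.7,0.7,0.7,0.7,0.7,0.7]' --dp '[[0,0,-2],[0,0,-4],[0,0,-6],[0,0,-7.5],[0,0,-8.5],[0,0,-8.5]]' --turn '[[0,0,0],[0,0,0],[0,0,0],[0,0,0],[0,0,0],[0,0,0]]'

```text
time_s: 4.4
position: [0.5447, -0.1354, 0.0396]
tcp_rot: [[-0.002, 0.989, 0.148], [0.004, 0.148, -0.989], [-1.0, -0.001, -0.004]]
force: [-1.3, 0.6, 9.5]
opening: 0.698
```

Call:
send_rows --fingers '[0.7,0.7,0.7,0.7]' --dp '[[0,0,-1],[0,0,-2],[0,0,-2],[0,0,-2]]' --turn '[[0,0,0],[0,0,0],[0,0,0],[0,0,0]]'

```text
time_s: 4.73
position: [0.5447, -0.1355, 0.0394]
tcp_rot: [[-0.001, 0.989, 0.148], [0.003, 0.148, -0.989], [-1.0, -0.001, -0.003]]
force: [-2.5, 1.2, 15.2]
opening: 0.7
```

```bash
python3 look.py 6
```

```text
[ 0.5448 -0.1354  0.0394] [-0.0011  0.0033 -1.    ] 4.7833 [-3.643   1.473  14.2429] [ 0.1019  0.5937 -0.0268] 0.7036304805059139
```

View pics/scene6.png

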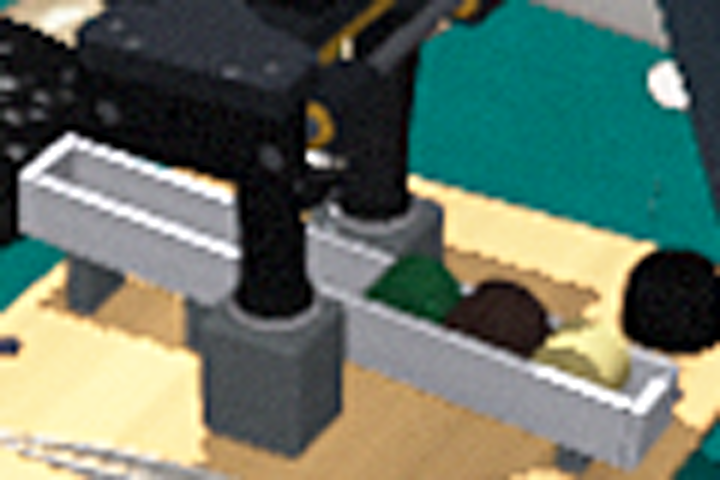

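Force has jumped to 15 N, so both keys are on the stop. All three specimens are down: green at crop (415,285), brown at (500,315), pale at (590,350). I'll hold here so they settle.

Call:
send_rows --fingers '[0.7,0.7,0.7,0.7,0.7,0.7,0.7,0.7,0.7,0.7]' --dp '[[0,0,-2],[0,0,-2],[0,0,-2],[0,0,-2],[0,0,-2],[0,0,-2],[0,0,-2],[0,0,-2],[0,0,-2],[0,0,-2]]' --turn '[[0,0,0],[0,0,0],[0,0,0],[0,0,0],[0,0,0],[0,0,0],[0,0,0],[0,0,0],[0,0,0],[0,0,0]]'

```text
time_s: 5.62
position: [0.5448, -0.1355, 0.0394]
tcp_rot: [[-0.001, 0.989, 0.148], [0.003, 0.148, -0.989], [-1.0, -0.0, -0.003]]
force: [-3.3, 1.5, 15.6]
opening: 0.698
```

Call:
send_rows --fingers '[0.7,0.7,0.7,0.7,0.7,0.7,0.7,0.7,0.7,0.7]' --dp '[[0,0,-2],[0,0,-2],[0,0,-2],[0,0,-2],[0,0,-2],[0,0,-2],[0,0,-2],[0,0,-2],[0,0,-2],[0,0,-2]]' --turn '[[0,0,0],[0,0,0],[0,0,0],[0,0,0],[0,0,0],[0,0,0],[0,0,0],[0,0,0],[0,0,0],[0,0,0]]'

```text
time_s: 6.45
position: [0.5448, -0.1355, 0.0394]
tcp_rot: [[0.0, 0.989, 0.148], [0.002, 0.148, -0.989], [-1.0, 0.0, -0.002]]
force: [-3.9, 1.8, 15.1]
opening: 0.7
```

```bash
python3 look.py 7
python3 - <<'E'
import pickle,numpy as np
a,b=[pickle.load(open(f"scene{i}.pkl","rb"))["img"].astype(int) for i in(6,7)]
print(abs(a-b)[165:200,335:392].mean(), abs(a-b)[165:200,335:392].max())
E
```

```text
[ 0.5448 -0.1355  0.0394] [ 0.0001  0.0022 -1.    ] 6.5 [-3.3235  1.3668 16.4317] [ 0.0685  0.5735 -0.0318] 0.6978329547351627
12.898245614035087 252
```

View pics/scene7.png

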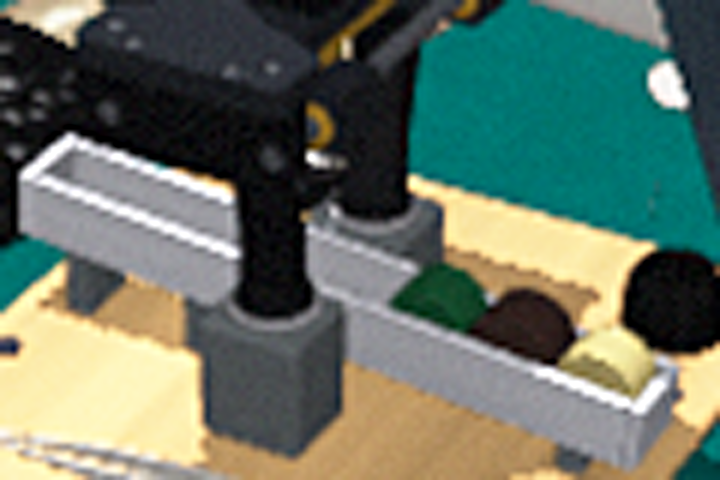

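Call:
send_rows --fingers '[0.7,0.7,0.7,0.7,0.7,0.7,0.7,0.7,0.7,0.7]' --dp '[[0,0,-2],[0,0,-2],[0,0,-2],[0,0,-2],[0,0,-2],[0,0,-2],[0,0,-2],[0,0,-2],[0,0,-2],[0,0,-2]]' --turn '[[0,0,0],[0,0,0],[0,0,0],[0,0,0],[0,0,0],[0,0,0],[0,0,0],[0,0,0],[0,0,0],[0,0,0]]'

```text
time_s: 7.33
position: [0.5448, -0.1355, 0.0393]
tcp_rot: [[0.001, 0.989, 0.148], [0.002, 0.148, -0.989], [-1.0, 0.001, -0.002]]
force: [-4.6, 1.3, 15.4]
opening: 0.701
```

```bash
python3 look.py 8
python3 - <<'E'
import pickle,numpy as np
a,b=[pickle.load(open(f"scene{i}.pkl","rb"))["img"].astype(int) for i in(7,8)]
print(abs(a-b)[165:200,335:392].mean(), abs(a-b)[165:200,335:392].max(), abs(a-b)[220:250,250:300].mean())
E
```

```text
[ 0.5448 -0.1355  0.0393] [ 0.0007  0.0017 -1.    ] 7.3833 [-3.554   1.6803 16.1946] [ 0.1175  0.6002 -0.0531] 0.7026631334542273
3.185797827903091 71 2.9515555555555557
```

Nothing changes between the last two pictures beyond image noise, so the specimens are still. Now I'll release straight up.

Call:
send_rows --fingers '[0.7,0.7,0.7,0.7,0.7,0.7,0.7,0.7,0.7,0.7]' --dp '[[0,0,2],[0,0,5],[0,0,8],[0,0,11],[0,0,15],[0,0,22],[0,0,35],[0,0,55],[0,0,80],[0,0,100]]' --turn '[[0,0,0],[0,0,0],[0,0,0],[0,0,0],[0,0,0],[0,0,0],[0,0,0],[0,0,0],[0,0,0],[0,0,0]]'

```text
time_s: 8.22
position: [0.5449, -0.1355, 0.1405]
tcp_rot: [[0.001, 0.989, 0.148], [0.002, 0.148, -0.989], [-1.0, 0.001, -0.002]]
force: [-0.1, 0.2, -0.6]
opening: 0.698
```

Call:
send_rows --fingers '[0.7,0.7,0.7,0.7,0.7,0.7,0.7,0.7]' --dp '[[0,-5,20],[-5,-20,40],[-15,-45,50],[-30,-75,50],[-45,-105,50],[-55,-125,50],[-60,-130,50],[-60,-130,50]]' --turn '[[0,0,0],[0,0,0],[0,0,0],[0,0,0],[0,0,0],[0,0,0],[0,0,0],[0,0,0]]'

```text
time_s: 8.88
position: [0.4837, -0.2667, 0.1905]
tcp_rot: [[0.0, 0.989, 0.145], [0.002, 0.145, -0.989], [-1.0, 0.0, -0.002]]
force: [0.5, 0.2, -0.5]
opening: 0.699
```

```bash
python3 look.py 9
python3 - <<'E'
from rig import bot
import cv2
t=bot.capture("top")["img"];cv2.imwrite("pics/top9.png",t)
print(bot.read_state()["qvel"])
E
```

```text
[ 0.4843 -0.2654  0.1904] [ 0.0004  0.0029 -1.    ] 8.9333 [-0.4256  0.6807  0.3911] [ 0.0441 -0.0216  0.0305] 0.7000541687638344
[ 1.32821731  0.09225472 -0.11880108  0.0085814  -0.20493436 -0.0973366 ]
```

View pics/scene9.png

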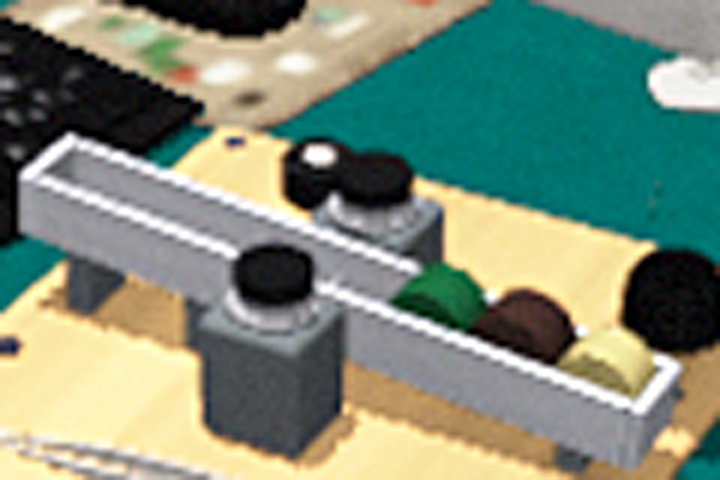

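View pics/top9.png

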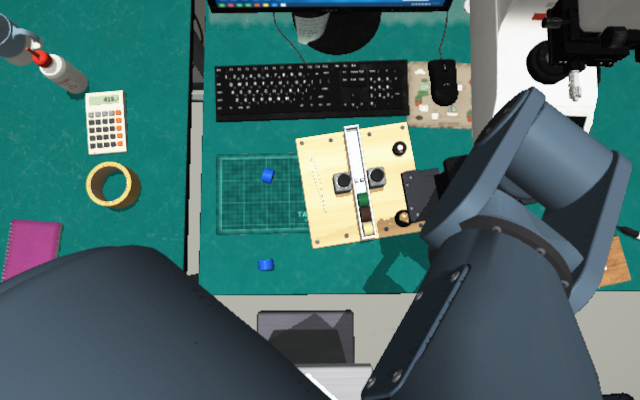

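Both keys are back up (scene crop (275,270) and (375,180)). The specimens rest at the low end of the lane, and the tweezers, puck and loupe look unmoved.

```bash
python3 -c "
from rig import bot
print(bot.hand_in())"
```

```text
the job is handed in; nothing more can be done
None
```

The three specimens are out of the feeder and the job is handed in; no verdict was reported. I pressed both keys together onto their stops, at about 15 N in total, and held them there for about 2.7 s. I then lifted straight up and moved the arm clear.

**Last checks:**
- **Specimens:** two pictures taken 0.9 s apart, with the keys still down, showed no motion beyond image noise. After release, all three lay in a row at the low end of the lane.
- **Keys and bench:** both keys were back up, and the tweezers, spare puck and loupe looked unmoved. I judged this by eye, not by measurement. The tool force read about zero with the arm clear.

**What disagreed:**
- **Finger length:** the fingertips met the keys with the reported tool point at about 49 mm, not the expected 72 mm. I therefore came down in small steps, watching the force and the pictures.
- **Key position:** the two cameras differed by 5 to 10 mm on where the keys were. I used the top view, and the fingers landed squarely on both keys.

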